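# Set the drag brake and hold the vial carousel's index pin out

### The job

Get the vial carousel ready for a colleague to turn by hand: first turn the black brake knob so that its white pointer line stands at the red mark on the collar round it, and only then pull the red plunger knob straight up as far as it goes, so that its pin is clear of the index hole. It is sprung, so keep hold of it: finish while still gripping it fully up, with the brake still at its mark. Do not turn the carousel, and leave the other things on the worktop where they stand.

Things in the scene. Friction and masses are not known exactly. Their poses are not given: they have to be found in the camera images.
- fixture: the carousel unit, heavy and fixed, turned up to 23 degrees about the vertical: grey base plate, top 12 mm above the worktop, x -90 to +90 and y -145 to +115 mm in its frame. Origin on the worktop; x points away from the robot. In its frame the brake knob's axis is at (-20, -95), the carousel's at (+10, +45) and the plunger's at (-42, +45) mm; all are vertical
- carousel (a joint): turn of the white vial carousel about its vertical axis, rad, 0 at the start: disc of 120 mm diameter, top 30 mm above the worktop, six capped vials in it, vial tops at about 54 mm. Stiff to turn (0.3 N m); leave it at 0
- brake_knob (a joint): angle of the black brake knob about the vertical, rad, growing counter-clockwise as seen from above, range -0.6 to 1.4; at 0 its white pointer points along the fixture's -x (towards the robot). It starts between -0.45 and 0.1 and stays where it is left; friction torque about 0.08 N m. The mark always lies 0.4 to 1.4 rad counter-clockwise of the start
- brake_grip (a point): point on the brake knob's axis at grip height, 46 mm above the worktop; turns with the knob. The knob is an upright bar 52 mm long (this point's x axis), 12 mm thick (y), top at z = 52 mm, on a round skirt of 58 mm diameter with its top at z = 22 mm. The white pointer line runs from the axis to the bar's end on the point's -x side
- index_mark (a point): middle of the red mark, 13 x 5 mm, on the fixed aluminium collar (outer diameter 90 mm, top at z = 20 mm) round the brake knob; 38 mm from the knob's axis, 22 mm above the worktop, at another angle each time. This point's -x axis points from the knob's axis outwards through the mark. Black ticks every 15 degrees are only graduations
- plunger (a joint): height of the index plunger, m: 0 = pin seated 8 mm deep in the carousel's index hole, 0.016 = fully up against its stop, pin tip 8 mm clear above the hole. A spring pushes it down with about 7 N at 0 and 12 N at 0.016
- pull_grip (a point): centre of the red round pull knob on top of the plunger, 82.5 mm above the worktop when seated; moves straight up with the plunger. The knob is 24 mm in diameter and 23 mm tall, its underside 5 mm above the barrel when seated
- index_hole (a point): mouth of the index hole in the carousel's top, under the plunger, 30 mm above the worktop. Above it the plunger's steel barrel (16 mm diameter, top at z = 66 mm) sits in an aluminium bracket, 30 mm wide along the fixture's y, from x = -80 to -30 mm in its frame, top at z = 56 mm
- timer: white digital timer, 58 x 62 x 18 mm, loose bystander right of the unit; origin at the centre of its underside
- amber_jar: small brown glass bottle with black cap, 38 mm diameter, 72 mm tall, loose bystander right of the unit; origin at the centre of its underside
- small_beaker: small clear glass beaker, 45 mm diameter, 58 mm tall, loose bystander left of the unit; origin at the centre of its underside
- filter_tin: round white tin with blue lid, 53 mm diameter, 42 mm tall, loose bystander left of the unit; origin at the centre of its underside

How it is judged:
By the outcome, as a careful person would: the job done as asked, in the order asked, and still so for the second after the job is handed in, while the arm keeps its last pose, push and grip.
It also fails if it takes over 42 s, if anything falls off the work surface, if the arm or the gripper's body presses on something with over 40 N, if the wrist force passes 120 N, or if a joint passes its speed limit or range.

### The arm

A 6-joint arm with a two-finger parallel gripper is mounted at the origin on a cart in front of the work surface, level with it; the furniture and walls round the work are solid. World frame = base frame: x ahead of the robot, y to its left, z up, the work surface at z = 0. Lengths are in m, angles in rad, forces in N, time in s.
With the tool pointing down it reaches from about 0.35 to 0.775 m from the base axis. Payload 5.5 kg.
Tool frame: the origin (TCP) lies midway between the tips of the shut fingers; the grasp point (between the pads) lies 19 mm behind it; z points along the fingers, y is the line along which they close (so a half turn about z gives the same grasp; the last joint's range is limited). The gripper opens to 85 mm and grips with 20 to 120 N. Pads are 22 mm wide; open, the fingers measure 114 mm over their backs; the gripper's body (76 mm by 85 mm) begins 54 mm behind the grasp point. The pads swing forward as they close: fully open they stand 13 mm farther back than shut.
Start: joints at [-1.358, 0.313, 0.046, 1.304, 0, 1.431], TCP at [0.199, -0.54, 0.231] pointing down, gripper open.
Joint ranges: [-2.76, 2.76], [-0.86, 1.69], [-1.03, 1.26], [-2.2, 2.34], [-1.47, 1.5], [-3.14, 3.14]. Speed limits (rad/s): [2.57, 2.57, 3.14, 3.14, 3.14, 3.14].

### API

Orientations are given as a unit quaternion [w, x, y, z].
In Python, from workcell import telemetry, imaging, env gives the robot as it stands. The module is installed in compiled form; this text tells all that it offers.
- The arm moves only by the tool step_arm, never from a script. Its argument "moves" is a list of rows, each a list of 3 entries, a list of its own where there are three numbers: the shift along the tool's x, y, z in mm, then the turn, a rotation vector about the tool's x, y, z in rad, then the finger opening in mm, from 0 to 85.4. A call has 1 to 8 rows; each row is the pose to reach, as a shift and turn from the pose commanded when the call began, along the tool's axes at that moment; what a row does not reach only later rows make up. A row lasts 1/12 s, in which the tool goes at most 41.7 mm and 7.16 degrees, less where a joint would pass 70% of its speed; a pose out of reach is approached as far as the arm can. A call with a gripper value outside its range is refused whole. The fingers move at their own pace and stop on an object; "grip_force" is the grip in N (left out, the last holds). Time passes only in rows, so rows that repeat a pose let the fingers close. It gives the time, the measured TCP pose, the force, the opening and the grip force at its end, in the units of the state.
- telemetry.get_state(): the state, without advancing time (a new reading comes with each control period).
- imaging.read_camera(name): name is "scene" or "top" or "wrist"; returns the picture (384x512x3 uint8, red, green, blue); there is no depth.
- imaging.camera_params(name): a dict with "camera_matrix" (3x3 intrinsics, pixels), "pose" (4x4, takes a point from camera to world coordinates). Camera axes: x right, y up, looking along -z (the intrinsics and any distortion apply to the point x, -y, -z); pixel columns grow to the right and rows downward; lengths in m; the calibration is good to about 2 mm. A picture is of the moment at which its call begins: read the wrist's pose just before it. camera_params takes no time and is no camera call; for the wrist camera it gives the pose at the moment of the call.
- env.hand_in(): hands the job in; it is judged then, once.
The state is a dict: "clock": time; "joint_pos": joint angles; "qvel": joint speeds; "tau": joint torques, N m; "tcp_pos": TCP position; "orientation": TCP orientation; "wrist_force": force on the tool from outside, world axes, zero at the start; "ft_torque": the same for the moment, N m; "finger_gap": finger opening in m; "grip_force": force on a finger pad.
Only numpy, scipy, OpenCV 4.12 (cv2) and the standard library are available. Lean on these libraries where they do the work, as an engineer would, in place of code of your own. Each camera call takes 0.05 s, during which the arm holds its last target. There are 200 camera calls.

## Working session

There is one attempt and no reset: what is moved stays moved. The work goes in short steps, Python scripts to look and compute and a tool call to move; the robot and the scene stay as the last step left them, time stands still between calls to the robot, and variables do not carry over. Pictures are saved under pics/ and viewed, at most 10 in all, crops included, and the job is handed in when it is done.

Besides the shell and the picture viewer there is one more tool, called by a JSON object that holds its "op" and its "data". step_arm: Moves the arm, as the interface text tells. Its arguments: {"type":"object","properties":{"moves":{"type":"array"},"grip_force":{"type":"number"}},"required":["moves"]}

```bash
mkdir -p pics
python3 - <<'E'
from workcell import telemetry, imaging
import cv2,numpy as np
s=telemetry.get_state();print(s)
for n in("top","scene"):
    im=imaging.read_camera(n);cv2.imwrite(f"pics/{n}0.png",im[:,:,::-1]);p=imaging.camera_params(n);print(n,p)
print(imaging.camera_params("wrist"))
E
```

```text
{'clock': 0.0, 'joint_pos': array([-1.35762206e+00,  3.13996265e-01,  4.49706629e-02,  1.30359728e+00,
       -2.80943630e-06,  1.43119909e+00]), 'qvel': array([-0.00022347,  0.00046229, -0.00163772,  0.00015073, -0.00077669,
        0.00026837]), 'tau': array([-1.42225759e-03, -4.80629826e+01,  2.98531258e+01,  1.94024836e-02,
       -1.37001266e-04, -6.52735039e-07]), 'tcp_pos': array([ 0.19854432, -0.53908653,  0.23040782]), 'orientation': array([-9.12608875e-04,  9.84483912e-01,  1.75472486e-01, -3.49943473e-05]), 'wrist_force': array([-0.04917155,  0.91985207,  0.23116929]), 'ft_torque': array([-0.01745599, -0.01501367, -0.02807827]), 'grip_force': 0.0, 'finger_gap': 0.08537459544790171}
top {'camera_matrix': array([[431.89963255,   0.        , 243.75833383],
       [  0.        , 431.89963255, 192.26639188],
       [  0.        ,   0.        ,   1.        ]]), 'pose': array([[ 0.04170116,  0.9753057 , -0.21688664,  0.27023446],
       [-0.99912258,  0.03986249, -0.01284753,  0.00181458],
       [-0.00388463,  0.21723209,  0.97611225,  1.3441089 ],
       [ 0.        ,  0.      
[... 288 characters left out ...]
[-0.82901734, -0.27317581,  0.48796027,  0.88257515],
       [ 0.01577954,  0.86079409,  0.5087087 ,  0.98166035],
       [ 0.        ,  0.        ,  0.        ,  1.        ]])}
{'camera_matrix': array([[307.90102211,   0.        , 251.93803647],
       [  0.        , 307.90102211, 189.40296588],
       [  0.        ,   0.        ,   1.        ]]), 'pose': array([[ 3.44791121e-01,  8.86426118e-01,  3.08816807e-01,
         2.79079794e-01],
       [-9.38679086e-01,  3.25881649e-01,  1.12617605e-01,
        -5.10405377e-01],
       [-8.10543729e-04, -3.28709429e-01,  9.44430757e-01,
         3.72748629e-01],
       [ 0.00000000e+00,  0.00000000e+00,  0.00000000e+00,
         1.00000000e+00]])}
```

View pics/top0.png

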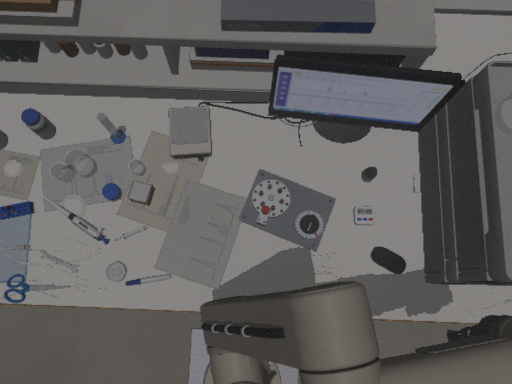

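The top view shows the unit: carousel about (271,198), red plunger knob (265,210), brake knob (310,224). I'll zoom in and work out a rough pose.

```bash
cat > h.py <<'E'
import numpy as np,cv2
from workcell import telemetry,imaging
from scipy.spatial.transform import Rotation as R
def ray(p,uv):
    K=p["camera_matrix"];T=p["pose"]
    d=np.linalg.inv(K)@[uv[0],uv[1],1.]
    return T[:3,3],T[:3,:3]@(d*[1,-1,-1])
def at_z(p,uv,z):
    o,d=ray(p,uv);return o+d*(z-o[2])/d[2]
def proj(p,X):
    T=p["pose"];c=(np.atleast_2d(X)-T[:3,3])@T[:3,:3]*[1,-1,-1]
    q=c@p["camera_matrix"].T;return q[:,:2]/q[:,2:]
def fx(pose,pts):  # fixture (x,y,yaw) -> world
    c,s=np.cos(pose[2]),np.sin(pose[2]);P=np.atleast_2d(pts).astype(float)
    return np.c_[pose[0]+c*P[:,0]-s*P[:,1],pose[1]+s*P[:,0]+c*P[:,1],P[:,2]]
def tool():
    s=telemetry.get_state();q=s["orientation"];return s["tcp_pos"],R.from_quat(q[[1,2,3,0]]).as_matrix()
E
python3 - <<'E'
from h import *
p=imaging.camera_params("top")
c=at_z(p,(271,198),.03);b=at_z(p,(310,224),.035);k=at_z(p,(265,210),.094)
print(c,b,k)
d=c-b;yaw=np.arctan2(d[1],d[0])-np.arctan2(140,30);print("yaw",yaw,np.linalg.norm(d[:2]))
R_=np.array([[np.cos(yaw),-np.sin(yaw)],[np.sin(yaw),np.cos(yaw)]])
print("origin",b[:2]-R_@[-.02,-.095])
im=cv2.imread("pics/top0.png")[160:260,230:380]
cv2.imwrite("pics/topc.png",cv2.resize(im,None,fx=5,fy=5,interpolation=cv2.INTER_CUBIC))
E
```

```text
[ 0.54744371 -0.06622364  0.03      ] [ 0.47019052 -0.18719198  0.035     ] [ 0.49722316 -0.04631071  0.094     ]
yaw -0.35724255606309363 0.14353185354454964
origin [ 0.52214857 -0.10518368]
```

View pics/topc.png

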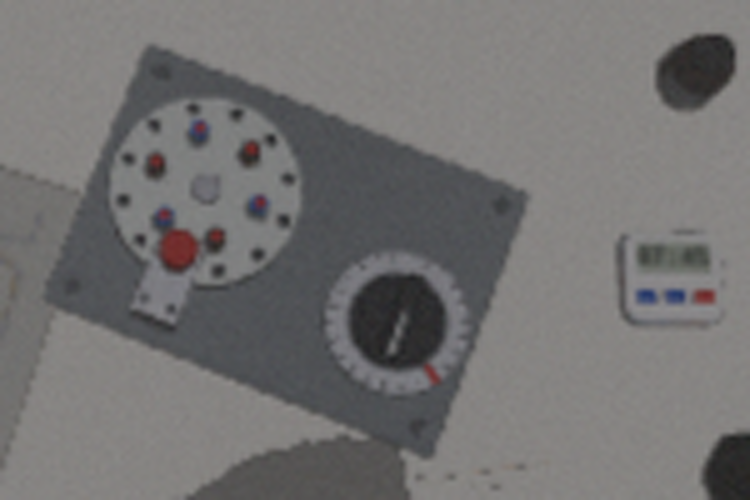

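The zoom shows the pointer at about (392,350) on the knob centred at about (397,321). The mark at (432,373) is about 0.85 rad counter-clockwise of it. I'll move above the unit for a wrist look.

{"op": "step_arm", "data": {"moves": [[[33,-24,0],[0,0,0.05],85],[[66,-49,0],[0,0,0.1],85],[[99,-73,0],[0,0,0.15],85],[[132,-97,0],[0,0,0.2],85],[[165,-121,0],[0,0,0.25],85],[[198,-145,0],[0,0,0.3],85],[[231,-170,0],[0,0,0.35],85],[[264,-194,0],[0,0,0.35],85]]}}

```text
clock: 0.77
tcp_pos: [0.3798, -0.2643, 0.2311]
orientation: [-0.0, 1.0, 0.0, -0.0]
wrist_force: [0.5, -0.6, 1.4]
finger_gap: 0.0851
grip_force: 0.0
```

Run:
```python
from h import *
s=telemetry.get_state();t,M=tool();print(s["clock"],t,s["joint_pos"]);print(M.round(3))
print("to go mm",(M.T@(np.array([.46,-.13,.23])-t)*1000).round(1))
```

```text
0.7667 [ 0.37977061 -0.26430136  0.23106414] [-7.81766784e-01  9.65468619e-02 -2.27107045e-01  1.24755532e+00
 -1.75753686e-05  2.35954493e+00]
[[ 1.  0. -0.]
 [ 0. -1.  0.]
 [-0. -0. -1.]]
to go mm [  80.3 -134.3    1.1]
```

{"op": "step_arm", "data": {"moves": [[[20,-33,0],[0,0,0],85],[[40,-67,0],[0,0,0],85],[[60,-100,0],[0,0,0],85],[[80,-134,0],[0,0,0],85],[[80,-134,0],[0,0,0],85],[[80,-134,0],[0,0,0],85]]}}

```text
clock: 1.27
tcp_pos: [0.4594, -0.1301, 0.2309]
orientation: [-0.0, 1.0, 0.004, -0.0]
wrist_force: [-1.1, 0.5, 0.4]
finger_gap: 0.085
grip_force: 0.0
```

Run:
```python
from h import *
p=imaging.camera_params("wrist");im=imaging.read_camera("wrist")
np.save("w1.npy",p,allow_pickle=True);cv2.imwrite("pics/w1.png",im[:,:,::-1])
t,M=tool();print(t,p["pose"].round(3))
f=[.522,-.105,-.357]
print(proj(p,fx(f,[[-20,-95,52],[10,45,30],[-42,45,94],[-90,-145,12],[90,115,12]]*np.array(.001))))
cv2.imwrite("pics/w1c.png",cv2.resize(im[:,:,::-1],None,fx=1.55,fy=1.55,interpolation=cv2.INTER_CUBIC))
```

```text
[ 0.4589672  -0.1313539   0.23091019] [[ 0.007  0.944  0.329  0.545]
 [-1.     0.006  0.003 -0.13 ]
 [ 0.001 -0.329  0.944  0.373]
 [ 0.     0.     0.     1.   ]]
[[304.92513349 157.09910286]
 [191.23358841  79.64959708]
 [161.15524475 136.14387194]
 [313.18085409 213.64586144]
 [151.07412848 -26.27727095]]
```

View pics/w1c.png

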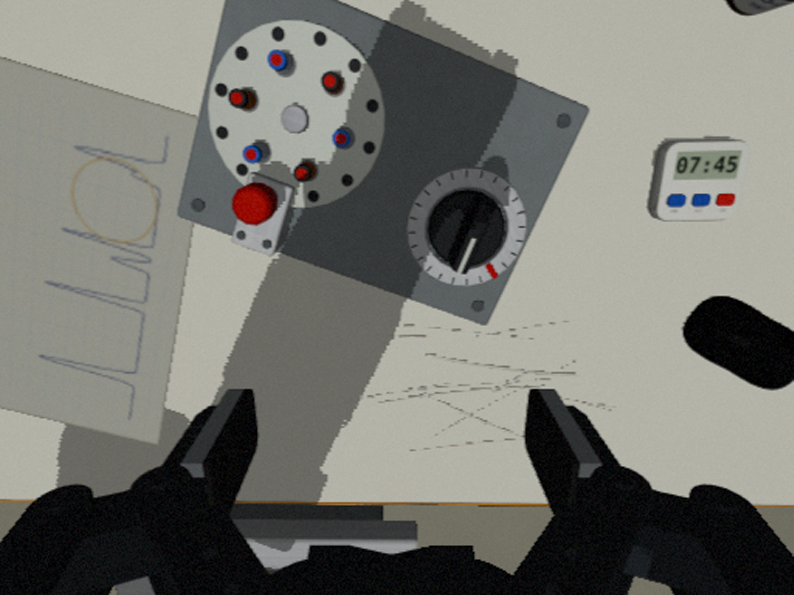

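The wrist view shows, in scaled pixels: plate corners (588,107), (487,324) and (179,214), collar centre about (467,228), pointer (474,240) to (461,271), red mark (491,271) and red knob top (254,203). Next I'll fit the fixture pose.

Run:
```python
from h import *
from scipy.optimize import least_squares
p=np.load("w1.npy",allow_pickle=True).item();k=1.55
P=np.array([[90,-145,12],[-90,-145,12],[-90,115,12],[-42,45,94],[-20,-95,20]])*.001
U=np.array([[588,107],[487,324],[179,214],[254,203],[467,228]])/k
r=least_squares(lambda f:(proj(p,fx(f,P))-U).ravel(),[.522,-.105,-.357],loss="soft_l1");f=r.x
print(f,(r.fun.reshape(-1,2)).round(1));np.save("f.npy",f)
b=fx(f,[[-.02,-.095,0]])[0]
m=at_z(p,np.array([491,271])/k,.022);v=(m-b)[:2];print("mark r",np.linalg.norm(v))
am=(np.arctan2(*-v[::-1])-f[2]);
a=at_z(p,np.array([474,240])/k,.052);e=at_z(p,np.array([461,271])/k,.052);w=(e-a)[:2]
print("pointer len",np.linalg.norm(w),"ends rel axis",(a-b)[:2],(e-b)[:2])
ap=np.arctan2(*-w[::-1])-f[2];ap2=np.arctan2(*-(e-b)[1::-1])-f[2]
print("mark",am,"pointer",ap,ap2,"brake",b,"plunger",fx(f,[[-.042,.045,.0825]]))
im=cv2.imread("pics/w1.png");c=im[95:200,250:355];cv2.imwrite("pics/w1k.png",cv2.resize(c,None,fx=5.5,fy=5.5,interpolation=cv2.INTER_CUBIC))
print("world bar angle",ap+f[2])
```

```text
[ 0.52635748 -0.10651699 -0.35664043] [[ 4.2 -0.4]
 [ 0.5  1.5]
 [-2.6 -0.2]
 [-1.5  0.4]
 [ 0.7 -0.1]]
mark r 0.03807756099155525
pointer len 0.023493682128561445 ends rel axis [-0.00192677  0.00075528] [-0.0241292   0.00843674]
mark 0.887214906698318 pointer 0.02355702934496523 0.02027863868745372 brake [ 0.47444881 -0.18855656  0.        ] plunger [[ 0.50271109 -0.04968523  0.0825    ]]
world bar angle -0.33308340198717595
```

View pics/w1k.png

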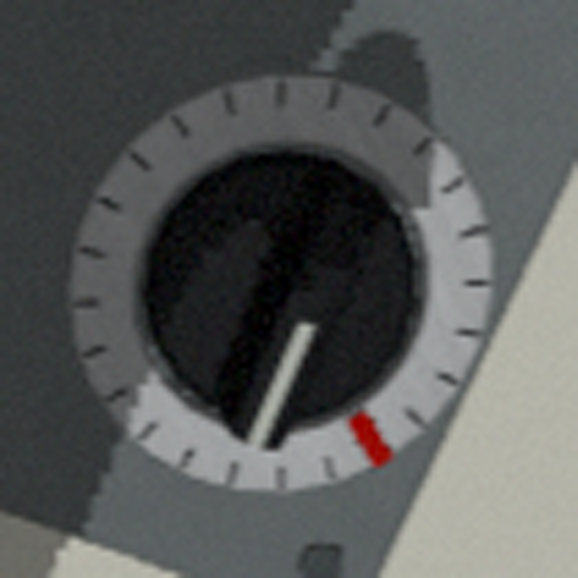

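The pointer sits at about 0.02 and the mark at about 0.887, so the turn is about 0.865 rad. To align the fingers with the bar away from joint 6's limit, I'll take the half-turn-equivalent grasp.

{"op": "step_arm", "data": {"moves": [[[4,14,0],[0,0,-0.12],85],[[8,28,0],[0,0,-0.24],85],[[15,42,0],[0,0,-0.36],85],[[15,57,0],[0,0,-0.48],85],[[15,57,0],[0,0,-0.6],85],[[15,57,0],[0,0,-0.72],85],[[15,57,0],[0,0,-0.84],85],[[15,57,0],[0,0,-0.96],85]]}}

```text
clock: 1.98
tcp_pos: [0.473, -0.1911, 0.231]
orientation: [-0.0, 0.886, 0.464, -0.0]
wrist_force: [-0.3, -0.2, 0.4]
finger_gap: 0.0851
grip_force: 0.0
```

{"op": "step_arm", "data": {"moves": [[[0,0,0],[0,0,-0.12],85],[[0,0,0],[0,0,-0.24],85],[[0,0,0],[0,0,-0.36],85],[[0,0,0],[0,0,-0.48],85],[[0,0,0],[0,0,-0.6],85],[[0,0,0],[0,0,-0.72],85],[[0,0,0],[0,0,-0.84],85],[[0,0,0],[0,0,-0.96],85]]}}

```text
clock: 2.65
tcp_pos: [0.473, -0.191, 0.2311]
orientation: [-0.0, 0.571, 0.821, -0.0]
wrist_force: [0.2, 0.7, 0.0]
finger_gap: 0.0851
grip_force: 0.0
```

{"op": "step_arm", "data": {"moves": [[[0,0,0],[0,0,-0.12],85],[[0,0,0],[0,0,-0.24],85],[[0,0,0],[0,0,-0.36],85],[[0,0,0],[0,0,-0.48],85],[[0,0,0],[0,0,-0.6],85],[[0,0,0],[0,0,-0.72],85],[[0,0,0],[0,0,-0.84],85],[[0,0,0],[0,0,-0.88],85]]}}

```text
clock: 3.32
tcp_pos: [0.473, -0.191, 0.231]
orientation: [-0.0, 0.168, 0.986, -0.0]
wrist_force: [0.0, -0.1, 0.7]
finger_gap: 0.085
grip_force: 0.0
```

Run:
```python
from h import *
p=imaging.camera_params("wrist");im=imaging.read_camera("wrist")
np.save("w2.npy",p,allow_pickle=True);cv2.imwrite("pics/w2.png",im[:,:,::-1])
s=telemetry.get_state();t,M=tool();print(s["clock"],t,M.round(3).tolist(),s["joint_pos"].round(3))
f=np.load("f.npy");b=fx(f,[[-.02,-.095,.027]])[0]
print("to go",(M.T@(b-t)*1000).round(1),"tool angle",np.arctan2(M[1,0],M[0,0]))
print(proj(p,fx(f,[[-.02,-.095,.02]])))
cv2.imwrite("pics/w2c.png",cv2.resize(im[:,:,::-1],None,fx=1.55,fy=1.55,interpolation=cv2.INTER_CUBIC))
```

```text
3.3667 [ 0.47302252 -0.19092018  0.23105843] [[-0.943, 0.331, -0.001], [0.331, 0.943, -0.0], [0.001, -0.0, -1.0]] [-0.541  0.188 -0.119  1.264 -0.    -0.203]
to go [ -0.7   2.8 204.1] tool angle 2.8037214915660154
[[254.71923679 158.58051233]]
```

View pics/w2c.png

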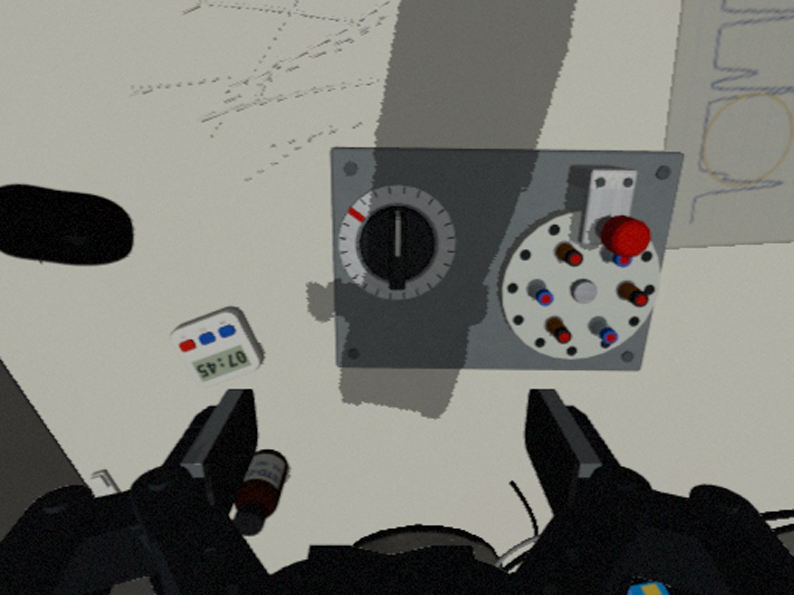

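The second view shows the collar centre at (397,241), the pointer vertical from (397,209) to (398,255), the mark at (357,214) and the red knob top at about (630,234). I'll combine both views.

Run:
```python
from h import *
from scipy.optimize import least_squares
p=np.load("w1.npy",allow_pickle=True).item();q=np.load("w2.npy",allow_pickle=True).item();k=1.55
u=lambda a,b:np.array([a,b])/k
b1=at_z(p,u(466.7,226.8),.02);b2=at_z(q,u(397,241.5),.02)
k1=at_z(p,u(254,203),.094);k2=at_z(q,u(629,234),.094)
print(b1,b2,k1,k2)
b=(b1+b2)/2;kk=(k1+k2)/2
d=(kk-b)[:2];print("dist",np.linalg.norm(d),"exp",np.hypot(22,140))
yaw=np.arctan2(d[1],d[0])-np.arctan2(140,-22);print("yaw from points",yaw)
for c,bb,mk,a,e in((p,b1,u(491,271),u(474,240),u(461,271)),(q,b2,u(357,214),u(398,255),u(397,209))):
    v=(at_z(c,mk,.022)-bb)[:2];w=(at_z(c,e,.052)-at_z(c,a,.052))[:2]
    print(np.linalg.norm(v),np.arctan2(*-v[::-1]),np.arctan2(*-w[::-1]))
t,M=tool();print("togo",(M.T@(np.r_[b[:2],.027]-t)*1000).round(1))
np.save("bk.npy",[b,kk])
```

```text
[ 0.47528387 -0.18748082  0.02      ] [ 0.47185775 -0.18590861  0.02      ] [ 0.50304749 -0.05102253  0.094     ] [ 0.49681999 -0.04975985  0.094     ]
dist 0.13882959359287578 exp 141.718029904455
yaw from points -0.3469226047953695
0.03934540697233533 0.5434169071381565 -0.33308340198717595
0.036346168572752184 0.6133839560269073 -0.3113600726136916
togo [  0.7   4.2 204.1]
```

{"op": "step_arm", "data": {"moves": [[[1,4,34],[0,0,0],60],[[1,4,68],[0,0,0],50],[[1,4,102],[0,0,0],50],[[1,4,136],[0,0,0],50],[[1,4,165],[0,0,0],50],[[1,4,190],[0,0,0],50],[[1,4,203],[0,0,0],50],[[1,4,203],[0,0,0],50]]}}

```text
clock: 4.03
tcp_pos: [0.4712, -0.1849, 0.025]
orientation: [-0.003, 0.17, 0.985, 0.001]
wrist_force: [0.1, -0.1, -0.1]
finger_gap: 0.0498
grip_force: 0.0
```

{"op": "step_arm", "data": {"grip_force": 40, "moves": [[[0,0,0],[0,0,0],25],[[0,0,0],[0,0,0],18],[[0,0,0],[0,0,0],8],[[0,0,0],[0,0,0],5],[[0,0,0],[0,0,0],5],[[0,0,0],[0,0,0],5],[[0,0,0],[0,0,0],5],[[0,0,0],[0,0,0],5]]}}

```text
clock: 4.7
tcp_pos: [0.4753, -0.1869, 0.03]
orientation: [0.001, 0.169, 0.986, -0.002]
wrist_force: [-2.6, -4.9, 3.9]
finger_gap: 0.0112
grip_force: 42.7
```

Gripped, at 11 mm on a 12 mm bar. Now turning counter-clockwise.

{"op": "step_arm", "data": {"moves": [[[0,0,0],[0,0,-0.12],5],[[0,0,0],[0,0,-0.24],5],[[0,0,0],[0,0,-0.36],5],[[0,0,0],[0,0,-0.48],5],[[0,0,0],[0,0,-0.6],5],[[0,0,0],[0,0,-0.72],5],[[0,0,0],[0,0,-0.82],5],[[0,0,0],[0,0,-0.88],5]]}}

```text
clock: 5.37
tcp_pos: [0.475, -0.185, 0.0299]
orientation: [0.001, -0.27, 0.963, -0.0]
wrist_force: [-3.3, 0.8, 7.0]
finger_gap: 0.011
grip_force: 43.2
```

{"op": "step_arm", "data": {"moves": [[[0,0,0],[0,0,0],5],[[0,0,0],[0,0,0],5],[[0,0,0],[0,0,0],5]]}}

```text
clock: 5.62
tcp_pos: [0.475, -0.185, 0.0299]
orientation: [0.001, -0.267, 0.964, -0.001]
wrist_force: [-3.5, 0.2, 6.0]
finger_gap: 0.0111
grip_force: 43.2
```

Run:
```python
from h import *
p=imaging.camera_params("wrist");im=imaging.read_camera("wrist")[:,:,::-1]
np.save("w3.npy",p,allow_pickle=True);cv2.imwrite("pics/w3.png",im)
s=telemetry.get_state();t,M=tool();print(s["clock"],t,s["wrist_force"],s["ft_torque"],"tool angle",np.arctan2(M[1,0],M[0,0]),s["finger_gap"])
b=np.load("bk.npy")[0];u=proj(p,[b])[0].round().astype(int);print(u)
x,y=max(0,u[0]-75),max(0,u[1]-75)
x=min(x,362);y=min(y,274);print(x,y)
cv2.imwrite("pics/w3k.png",cv2.resize(im[y:y+110,x:x+150],None,fx=5,fy=5,interpolation=cv2.INTER_CUBIC))
```

```text
5.6667 [ 0.47497887 -0.18504969  0.02992659] [-3.167463   -0.25404841  6.2520673 ] [0.26160306 0.59343707 0.05357969] tool angle -2.6001292059832015 0.010838240706338764
[252 239]
177 164
```

View pics/w3k.png

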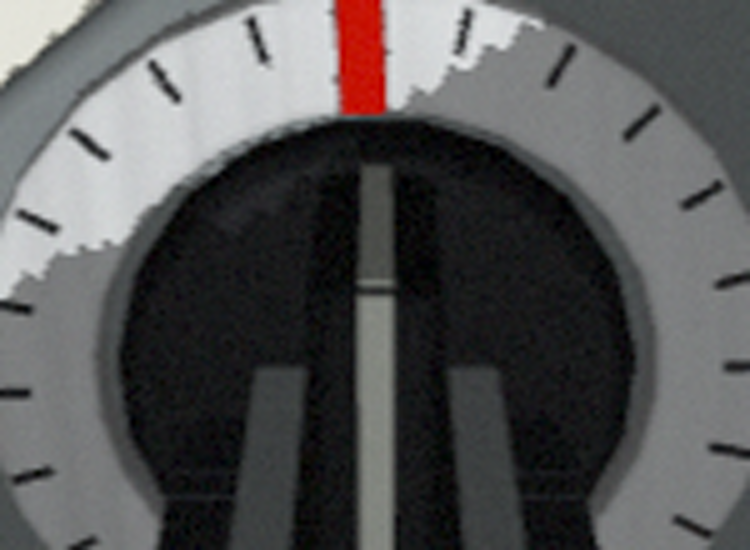

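The close-up shows the pointer at column 376 and the mark centred at about 362 (bottom 364, top 359), so about 0.045 rad counter-clockwise remains. I'll correct it, then measure after release.

{"op": "step_arm", "data": {"moves": [[[0,0,0],[0,0,-0.045],5],[[0,0,0],[0,0,-0.045],5],[[0,0,0],[0,0,-0.045],5],[[0,0,0],[0,0,-0.045],5]]}}

```text
clock: 6.0
tcp_pos: [0.475, -0.1849, 0.0299]
orientation: [0.001, -0.289, 0.957, -0.0]
wrist_force: [-2.7, 0.3, 7.0]
finger_gap: 0.0114
grip_force: 43.2
```

```bash
cat > meas.py <<'E'
from h import *
import sys
def meas(n):
    p=imaging.camera_params("wrist");im=imaging.read_camera("wrist");cv2.imwrite(f"pics/{n}.png",im[:,:,::-1])
    t,M=tool();b=np.load("bk.npy")[0]
    u=proj(p,[b])[0];J=im.astype(int);red=(J[...,0]>90)&(J[...,1]<60)&(J[...,2]<60)
    yy,xx=np.nonzero(red);k=np.hypot(xx-u[0],yy-u[1])<110;m=np.array([xx[k].mean(),yy[k].mean()])
    # collar centre-independent: mark's radial axis vs pointer in plane coords
    rp=np.array([at_z(p,(a,c),.022)[:2] for a,c in zip(xx[k],yy[k])]);mc=rp.mean(0)
    g=J.min(2);hsv=J.max(2)-J.min(2)
    # pointer: bright pixels on the knob within 27 mm
    ys,xs=np.nonzero((g>65)&(hsv<40))
    P=np.array([at_z(p,(a,c),.052)[:2] for a,c in zip(xs,ys)])
    h=mc-b[:2];h/=np.linalg.norm(h);r=P-b[:2];al=r@h;la=r@[-h[1],h[0]]
    s=(al>.004)&(al<.025)&(abs(la)<.006);q=np.polyfit(al[s],la[s],1)
    print(n,"n",k.sum(),s.sum(),"mark r",np.linalg.norm(mc-b[:2]),"pointer lean rel mark (rad, + ccw past)",np.arctan(q[0]),"offset mm",q[1]*1e3)
    v=np.linalg.svd(rp-mc)[2][0];print("mark axis vs radial",np.cross(h,v*np.sign(v@h)),"tool",np.arctan2(M[1,0],M[0,0]))
if __name__=="__main__":meas(sys.argv[1])
E
python3 meas.py w4
```

```text
w4 n 222 310 mark r 0.038270428965074585 pointer lean rel mark (rad, + ccw past) 0.009299719532877044 offset mm 0.04009403939826197
mark axis vs radial -0.0009909716570464244 tool -2.5550806949470912meas.py:17: DeprecationWarning: Arrays of 2-dimensional vectors are deprecated. Use arrays of 3-dimensional vectors instead. (deprecated in NumPy 2.0)
  v=np.linalg.svd(rp-mc)[2][0];print("mark axis vs radial",np.cross(h,v*np.sign(v@h)),"tool",np.arctan2(M[1,0],M[0,0]))
```

The pointer is within 0.01 rad of the mark. Releasing and rising.

{"op": "step_arm", "data": {"moves": [[[0,0,0],[0,0,0],20],[[0,0,0],[0,0,0],40],[[0,0,0],[0,0,0],50],[[0,0,-30],[0,0,0],60],[[0,0,-70],[0,0,0],60],[[0,0,-110],[0,0,0],60],[[0,0,-130],[0,0,0],60],[[0,0,-130],[0,0,0],60]]}}

```text
clock: 6.72
tcp_pos: [0.4777, -0.1867, 0.1639]
orientation: [0.003, -0.289, 0.957, -0.004]
wrist_force: [0.9, -0.4, -1.0]
finger_gap: 0.0599
grip_force: 0.0
```

```bash
python3 -W ignore meas.py w5
python3 - <<'E'
from h import *
p=imaging.camera_params("wrist");b,k=np.load("bk.npy");t,M=tool();print(t,M.round(3).tolist())
print(proj(p,[k,b]),"to go above plunger",(M.T@(np.r_[k[:2],.16]-t)*1000).round(1))
im=cv2.imread("pics/w5.png");cv2.imwrite("pics/w5c.png",cv2.resize(im,None,fx=1.55,fy=1.55,interpolation=cv2.INTER_CUBIC))
E
```

```text
w5 n 61 96 mark r 0.03833906387190022 pointer lean rel mark (rad, + ccw past) -0.0024428735593934833 offset mm 0.32755764496895623
mark axis vs radial 0.01170190913274377 tool -2.555287102496831
[ 0.47657564 -0.18603773  0.16120398] [[-0.833, -0.553, 0.006], [-0.553, 0.833, -0.003], [-0.003, -0.006, -1.0]]
[[373.99522747 309.82603666]
 [255.00225162 172.281752  ]] to go above plunger [-94.5 100.1   0.9]
```

View pics/w5c.png

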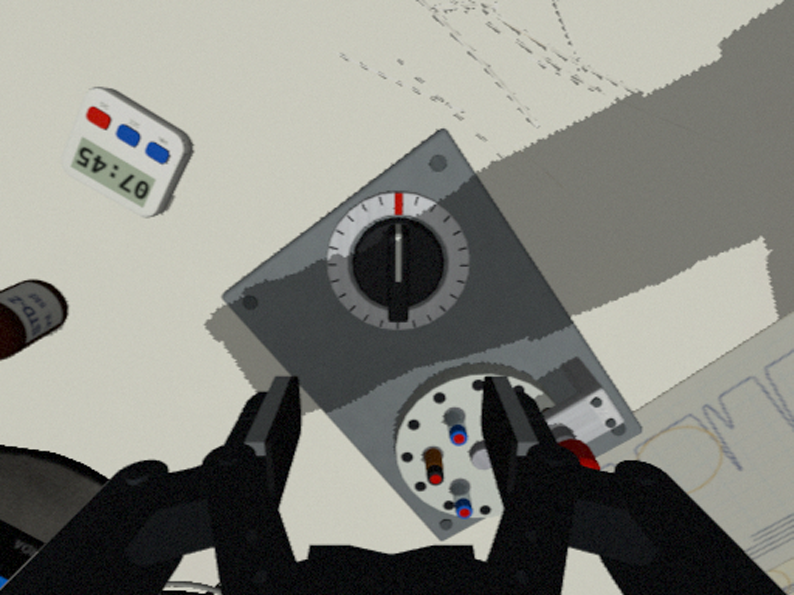

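The brake is at its mark (pointer and mark both at column 398). Moving over the plunger.

{"op": "step_arm", "data": {"moves": [[[-24,25,-30],[0,0,0],60],[[-48,50,-30],[0,0,0],60],[[-72,75,-30],[0,0,0],60],[[-95,101,-30],[0,0,0],60],[[-95,101,-30],[0,0,0],60],[[-95,101,-30],[0,0,0],60]]}}

```text
clock: 7.27
tcp_pos: [0.4971, -0.0464, 0.1868]
orientation: [-0.001, -0.291, 0.957, 0.001]
wrist_force: [0.3, -0.1, 0.9]
finger_gap: 0.0602
grip_force: 0.0
```

Run:
```python
from h import *
p=imaging.camera_params("wrist");im=imaging.read_camera("wrist")
cv2.imwrite("pics/w6.png",im[:,:,::-1]);b,k=np.load("bk.npy")
t,M=tool();print(t)
J=im.astype(int);red=((J[...,0]>80)&(J[...,1]<60)&(J[...,2]<60)).astype(np.uint8)
n,l,st,ce=cv2.connectedComponentsWithStats(red)
u=proj(p,[[.501,-.049,.0825]])[0];print("exp",u)
for i in range(1,n):
    if st[i,4]>30:print(st[i],ce[i])
i=1+np.argmax(st[1:,4]);x0,y0,w,h=st[i,:4]
for z,v in((.0825,ce[i]),):
    X=at_z(p,v,z);print("knob",X,"togo",(M.T@(np.r_[X[:2],.0635]-t)*1000).round(1))
c=proj(p,[[X[0]+.012*np.cos(a),X[1]+.012*np.sin(a),z] for z in(.071,.094) for a in np.linspace(0,6.28,60)])
print("model bbox",c.min(0),c.max(0))
cv2.imwrite("pics/w6c.png",cv2.resize(im[:,:,::-1],None,fx=1.55,fy=1.55,interpolation=cv2.INTER_CUBIC))
```

```text
[ 0.49716125 -0.04754968  0.18691206]
exp [247.73186053 190.25461847]
[134  14   6  17  83] [136.53012048  22.        ]
[215 178   7   6  33] [218.39393939 180.51515152]
[180 182   6   6  34] [182.5        184.35294118]
[235 182  28  29 553] [247.71609403 195.54972875]
[168 212   6   6  33] [170.57575758 214.57575758]
knob [ 0.50499596 -0.04637037  0.0825    ] togo [ -7.4  -3.5 123.4]
model bbox [232.88632409 178.15766475] [262.20896517 213.87208288]
```

View pics/w6c.png

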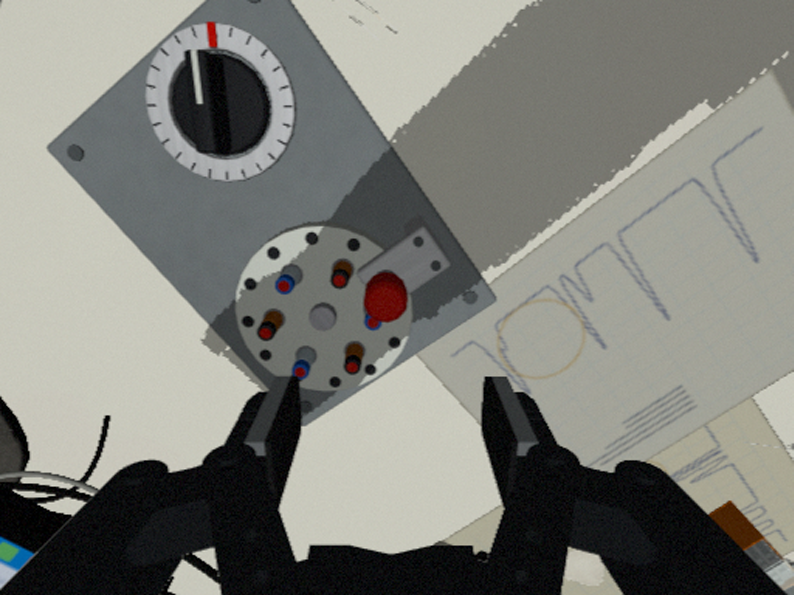

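The view shows the red knob at about (385,297) scaled, with the fingers' clearance either side free. The brake pointer still lines up with its mark after parallax. Descending and gripping the plunger knob.

{"op": "step_arm", "data": {"moves": [[[-5,-3,25],[0,0,0],60],[[-5,-3,50],[0,0,0],60],[[-5,-3,75],[0,0,0],60],[[-5,-3,100],[0,0,0],60],[[-5,-3,115],[0,0,0],60],[[-5,-3,122],[0,0,0],60],[[-5,-3,122],[0,0,0],60],[[-5,-3,122],[0,0,0],60]]}}

```text
clock: 7.98
tcp_pos: [0.5035, -0.0489, 0.0662]
orientation: [-0.0, -0.288, 0.958, 0.0]
wrist_force: [0.3, -0.4, 0.8]
finger_gap: 0.0603
grip_force: 0.0
```

{"op": "step_arm", "data": {"grip_force": 70, "moves": [[[0,0,0],[0,0,0],38],[[0,0,0],[0,0,0],30],[[0,0,0],[0,0,0],22],[[0,0,0],[0,0,0],15],[[0,0,0],[0,0,0],15],[[0,0,0],[0,0,0],15],[[0,0,0],[0,0,0],15],[[0,0,0],[0,0,0],15]]}}

```text
clock: 8.65
tcp_pos: [0.5029, -0.0459, 0.0677]
orientation: [0.0, -0.29, 0.957, 0.002]
wrist_force: [-4.1, 7.4, 9.0]
finger_gap: 0.0217
grip_force: 68.3
```

Run:
```python
from h import *
im=imaging.read_camera("wrist")[:,:,::-1];cv2.imwrite("pics/w7.png",im)
s=telemetry.get_state();t,M=tool();print(s["clock"],t,s["wrist_force"],s["ft_torque"],s["finger_gap"],s["grip_force"],M[:,2])
cv2.imwrite("pics/w7c.png",cv2.resize(im[150:384,120:400],None,fx=2.5,fy=2.5,interpolation=cv2.INTER_CUBIC))
```

```text
8.7 [ 0.5029214  -0.04593289  0.06767513] [-4.46389073  7.73712978  8.63848348] [ 1.52555863  0.97940993 -0.08572873] 0.02151027383375191 68.28316909603018 [-6.70290742e-05  3.67830067e-03 -9.99993233e-01]
```

View pics/w7c.png

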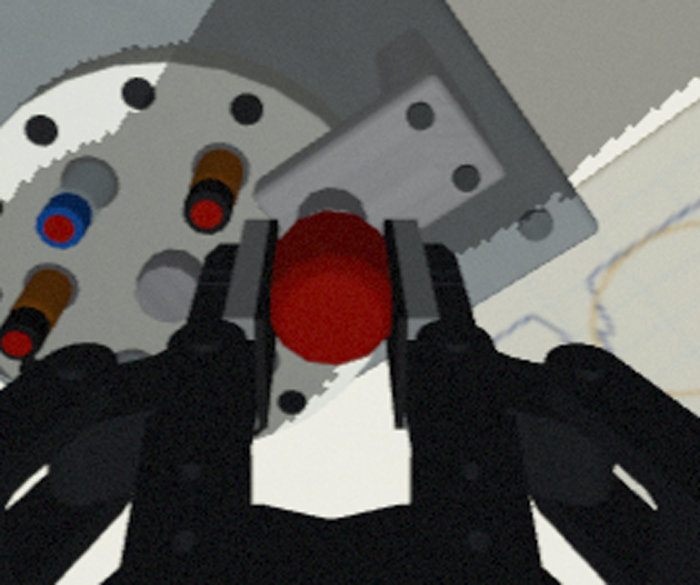

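The knob (centre about (333,300)) is squarely between the pads. Pulling up in small steps.

{"op": "step_arm", "data": {"moves": [[[0,0,-3],[0,0,0],15],[[0,0,-6],[0,0,0],15],[[0,0,-9],[0,0,0],15],[[0,0,-12],[0,0,0],15],[[0,0,-12],[0,0,0],15],[[0,0,-12],[0,0,0],15]]}}

```text
clock: 9.2
tcp_pos: [0.5028, -0.0459, 0.0774]
orientation: [-0.0, -0.29, 0.957, 0.002]
wrist_force: [1.3, 5.4, -10.6]
finger_gap: 0.0214
grip_force: 69.0
```

{"op": "step_arm", "data": {"moves": [[[0,0,-2],[0,0,0],15],[[0,0,-4],[0,0,0],15],[[0,0,-4],[0,0,0],15],[[0,0,-4],[0,0,0],15]]}}

```text
clock: 9.53
tcp_pos: [0.5027, -0.0459, 0.0811]
orientation: [-0.0, -0.29, 0.957, 0.002]
wrist_force: [2.6, 5.6, -11.4]
finger_gap: 0.0213
grip_force: 69.0
```

{"op": "step_arm", "data": {"moves": [[[0,0,-1],[0,0,0],15],[[0,0,-2],[0,0,0],15],[[0,0,-2],[0,0,0],15],[[0,0,-2],[0,0,0],15]]}}

```text
clock: 9.87
tcp_pos: [0.5027, -0.0459, 0.083]
orientation: [-0.0, -0.29, 0.957, 0.002]
wrist_force: [2.3, 5.6, -11.1]
finger_gap: 0.0213
grip_force: 69.0
```

{"op": "step_arm", "data": {"moves": [[[0,0,-1],[0,0,0],15],[[0,0,-2],[0,0,0],15],[[0,0,-2],[0,0,0],15],[[0,0,-2],[0,0,0],15]]}}

```text
clock: 10.2
tcp_pos: [0.5027, -0.0459, 0.0839]
orientation: [-0.0, -0.29, 0.957, 0.003]
wrist_force: [5.9, 5.8, -19.7]
finger_gap: 0.0215
grip_force: 70.5
```

The force jumped (11 to 20 N) after 16.2 mm of rise, so the plunger is against its stop. A short hold check before handing in.

{"op": "step_arm", "data": {"moves": [[[0,0,0],[0,0,0],15],[[0,0,0],[0,0,0],15],[[0,0,0],[0,0,0],15],[[0,0,0],[0,0,0],15],[[0,0,0],[0,0,0],15],[[0,0,0],[0,0,0],15],[[0,0,0],[0,0,0],15],[[0,0,0],[0,0,0],15]]}}

```text
clock: 10.87
tcp_pos: [0.5027, -0.0458, 0.0839]
orientation: [-0.001, -0.29, 0.957, 0.003]
wrist_force: [5.3, 4.8, -20.1]
finger_gap: 0.0217
grip_force: 70.5
```

Run:
```python
from h import *
im=imaging.read_camera("wrist")[:,:,::-1];cv2.imwrite("pics/w8.png",im)
cv2.imwrite("pics/w8c.png",cv2.resize(im,None,fx=1.55,fy=1.55,interpolation=cv2.INTER_CUBIC))
```

```text
(no output)
```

View pics/w8c.png

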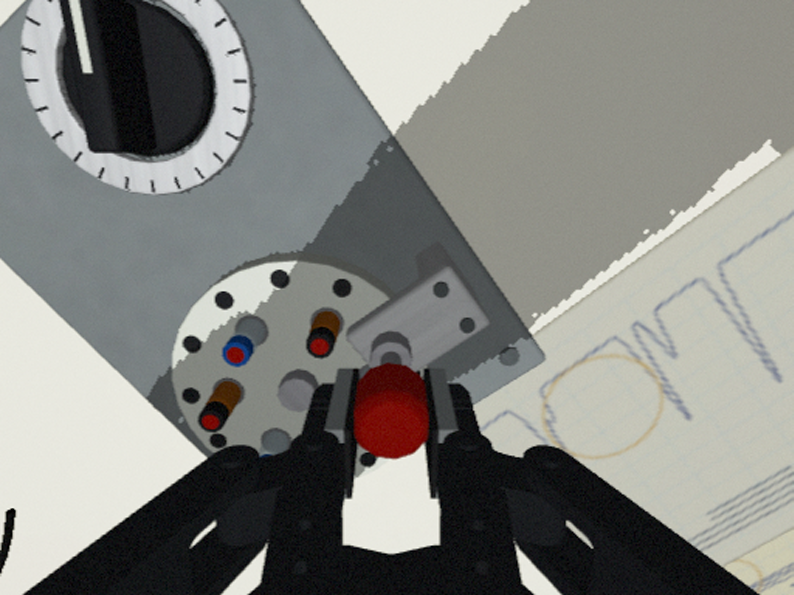

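The picture shows the red knob raised at (391,412) with the plunger rod exposed at (391,350). The carousel is unturned and the hold is steady, so I'm handing in.

```bash
python3 -c "
from workcell import env
print(env.hand_in())"
```

```text
the job is handed in; nothing more can be done
None
```

The job is handed in at about 11 s: the brake pointer is at the red mark to within about 0.01 rad, and the plunger is held fully up against its stop at about 70 N grip; no verdict came back.

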